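# Park the collar at the top of the feed gutter

## Robot

A 6-joint arm with a two-finger parallel gripper is mounted at the origin on the work surface. World frame = base frame: x ahead of the robot, y to its left, z up, the work surface at z = 0. Lengths are in m, angles in rad, forces in N, time in s.
With the tool pointing down it reaches from about 0.35 to 0.975 m from the base axis. Payload 4.9 kg.
Tool frame: the origin (TCP) lies midway between the tips of the shut fingers; the grasp point (between the pads) lies 19 mm behind it; z points along the fingers, y is the line along which they close (so a half turn about z gives the same grasp; the last joint's range is limited). The gripper opens to 85 mm and grips with 20 to 120 N. Pads are 22 mm wide; open, the fingers measure 114 mm over their backs; the gripper's body (76 mm by 85 mm) begins 54 mm behind the grasp point. The pads swing forward as they close: fully open they stand 13 mm farther back than shut.
Start: joints at [1.198, 0.053, 1.613, -0, 1.476, -0.119], TCP at [0.157, 0.605, 0.231] pointing down, gripper open.
Joint ranges: [-3.01, 3.01], [-1.01, 2.22], [0.06, 2.58], [-1.02, 4.17], [0.09, 2.62], [-3.14, 3.14]. Speed limits (rad/s): [2.57, 2.57, 3.14, 3.14, 3.14, 3.14].

## Interface

Orientations are given as a rotation vector (axis times angle).
In Python, from station import ctrl, optics, job gives the robot as it stands.
- The arm moves only by the shell command python3 -m jog 'ROWS' [OPENING] [FORCE]. ROWS is JSON, a list of rows, each a list of 2 entries, a list of its own where there are three numbers: the shift along the tool's x, y, z in m, then the turn, a rotation vector about the tool's x, y, z in rad. A call has 1 to 5 rows; each row is the pose to reach, as a shift and turn from the pose commanded when the call began, along the tool's axes at that moment; what a row does not reach only later rows make up. A row lasts 1/10 s, in which the tool goes at most 50 mm and 8.59 degrees, less where a joint would pass 70% of its speed; a pose out of reach is approached as far as the arm can. A call with a gripper value outside its range is refused whole. OPENING is the opening, from 0 (shut) to 1 (fully open), set as the call begins (- or left out, the last holds). The fingers move at their own pace and stop on an object; FORCE is the grip in N (left out, the last holds). Time passes only in rows, so rows that repeat a pose let the fingers close. It gives the time, the measured TCP pose, the force, the opening and the grip force at its end, in the units of the state.
- ctrl.get_obs(): the state, without advancing time (a new reading comes with each control period).
- optics.get_image(name): name is "side" or "top"; returns a dict with "image" (384x512x3 uint8, blue, green, red), "fx", "fy", "cx", "cy" (pixels), "rvec" (rotation vector, rad) and "tvec" (3), from world to camera coordinates, as OpenCV has them. Camera axes: x right, y down, z forward; pixel columns grow to the right and rows downward; lengths in m; the calibration is good to about 2 mm. A picture is of the moment at which its call begins. There is no depth.
- job.finish_job(): hands the job in; it is judged then, once.
The state is a dict: "t": time; "q": joint angles; "dq": joint speeds; "effort": joint torques, N m; "tool_pos": TCP position; "tool_rot": TCP orientation; "contact_force": force on the tool from outside, world axes, zero at the start; "wrist_torque": the same for the moment, N m; "opening": finger opening in m; "grip_force": force on a finger pad.
Only numpy, scipy, OpenCV 4.12 (cv2) and the standard library are available. Lean on these libraries where they do the work, as an engineer would, in place of code of your own. Each camera call takes 0.05 s, during which the arm holds its last target. There are 200 camera calls.

## Task

A steel siphon collar lies at the foot of the sloped sheet-metal gutter on the bottling bench. With shut fingers, gently push it up the gutter and just over the crest, so that it settles in the seat against the end stop and cannot roll back; then back off clear of it. Only push it: do not pinch, lift or flick the collar, and leave the siphon, cup, wrench and the spare collar on the bench alone.

Things in the scene. Friction and masses are not known exactly. Their poses are not given: they have to be found in the camera images.
- gutter: Fixed open sheet-steel gutter on four legs, 242 mm long, inner width 46 mm, 3 mm sheet, side walls 12 mm above its floor. Heading varies up to 110 degrees either way from +x, height up to 30 mm. Origin on its middle line, 45 mm below the ramp's floor; z up, x level along the gutter, uphill towards the stop; y across. All floor heights and x given are in this frame.
- foot (a point): Low end of the ramp's floor, on the middle line: x = -120 mm, height 28 mm. The ramp rises from here at 8 degrees to the crest. A lip 8 mm above the floor closes this end; fingers can pass over it. Axes as the gutter's.
- crest (a point): Top of the ramp's floor, on the middle line: x = 55 mm, height 53 mm. Beyond it the floor falls at 12 degrees to the dark upright stop plate (face at x = 111 mm, top 81 mm high). Past the crest the collar rolls by itself down to the stop and stays; short of it, it rolls back to the foot when let go. Axes as the gutter's.
- collar: The loose steel collar to be pushed: a smooth round drum, 50 mm diameter and 40 mm long, about 0.11 to 0.23 kg, with two thin dark bands and dark blind bores in its ends. It lies on its side in the gutter, its axis across the gutter, at the start resting against the foot lip. Origin at its centre, y along its axis; x and z turn with it as it rolls. It rolls freely.
- seat (a point): Where the collar's centre is when it is home in the seat, against the stop: 31 mm level distance beyond the crest, on the gutter's middle line, 72 mm above the gutter's origin. Axes as the gutter's.
- ramp (a point): Point on the ramp's floor, on the middle line, 45 mm above the gutter's origin; its x points uphill along the floor of the ramp, 8 degrees above level, y across the gutter, z square to the ramp's floor. The collar's centre runs 25 mm above this floor.
- spare: Bystander: a loose collar of the same kind standing on its end on the bench, 50 mm diameter, 40 mm high; origin at its underside. Not to be touched.
- siphon: Bystander: loose glass soda siphon with a chrome head, 96 mm diameter, 285 mm high, spout and lever reaching 65 mm from its axis; origin at its underside.
- cup: Bystander: loose clear plastic cup, 76 mm across the rim, 90 mm high; origin at its underside.
- wrench: Bystander: loose wrench, 170 mm long, lying flat on the bench along its x.

How it is judged:
On the way:
1. the fingers push the collar on the upper part of the ramp (x of collar in the frame of ramp above -0.03 m and contact force between the fingers and collar above 0.03 N), for 0.02 s.
At the end, for the whole second after the job is handed in: The collar rests in the seat against the stop, its centre within 6 mm of the seat point and its axis across the gutter (within 14 degrees), at rest (distance between collar and seat below 0.006 m and angle between the y axis of collar and the y axis of gutter, either way round below 0.25 rad and linear speed of collar below 0.02 m/s and angular speed of collar below 0.5 rad/s); the robot touches nothing.
It fails at once if the collar is lifted more than 15 mm off the gutter's floor (z of collar in the frame of ramp above 0.04 m).
It fails at once if the collar is squeezed or rammed (finger force over 30 N) (contact force between the fingers and collar above 30 N).
It fails at once if the collar is flicked or thrown (faster than 0.6 m/s) (linear speed of collar above 0.6 m/s).
It fails at once if a bystander is moved by more than 20 mm (distance of any of spare, siphon, cup, wrench from where it was at the start of the episode above 0.02 m).
It also fails if it takes over 40 s, if anything falls off the work surface, if the arm or the gripper's body presses on something with over 40 N, if the wrist force passes 120 N, or if a joint passes its speed limit or range.

## Working session

There is one attempt and no reset: what is moved stays moved. The work goes in short steps, Python scripts to look and compute and a shell command to move; the robot and the scene stay as the last step left them, time stands still between calls to the robot, and variables do not carry over. Pictures are saved under pics/ and viewed, at most 10 in all, crops included, and the job is handed in when it is done.

```bash
mkdir -p pics
python3 - <<'E'
from station import ctrl, optics
import cv2
for n in("top","side"):
    d=optics.get_image(n);cv2.imwrite(f"pics/{n}0.png",d["image"]);print(n,d["fx"],d["fy"],d["cx"],d["cy"],d["rvec"],d["tvec"])
o=ctrl.get_obs();print(o["t"],o["tool_pos"],o["tool_rot"],o["opening"])
E
```

```text
top 467.9819650014068 467.9819650014068 252.09009002808548 187.15498945749286 [ 2.17748208 -2.22793501  0.05848005] [0.00898868 0.55643706 1.30263291]
side 349.0790788467344 349.0790788467344 252.8982952904418 200.03854955402954 [ 2.10229449 -0.41311867  0.22800332] [-0.52012235  0.18564145  0.96567888]
0.1 [0.15671421 0.60443861 0.23015926] [-3.97566284e-01 -3.11589511e+00  2.90730453e-03] 0.08512512005239492
```

View pics/top0.png

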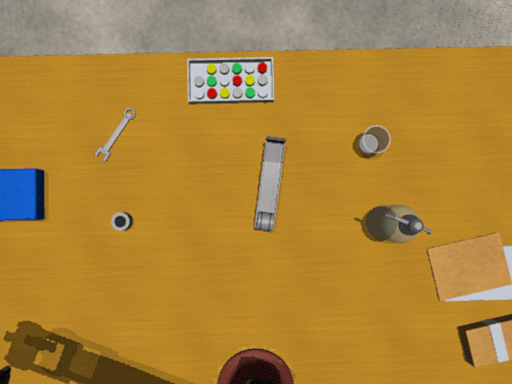

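View pics/side0.png

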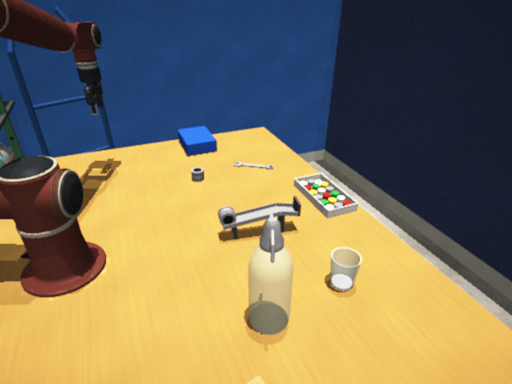

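Top: the gutter runs from the foot (264,230), with the collar at about (265,220), to the dark stop at (275,140). Side: collar at (227,216), stop at (297,206). I'll zoom in on both.

Run:
```python
import cv2,numpy as np
a=cv2.imread("pics/top0.png")[125:245,235:305];b=cv2.imread("pics/side0.png")[185:245,205:315]
a=cv2.rotate(cv2.resize(a,None,fx=6,fy=6,interpolation=2),cv2.ROTATE_90_CLOCKWISE)[:, :720]
b=cv2.resize(b,None,fx=6.5,fy=6.5,interpolation=2)
cv2.imwrite("pics/tz.png",cv2.resize(cv2.imread("pics/top0.png")[130:240,235:305],None,fx=5.4,fy=5.4,interpolation=2));cv2.imwrite("pics/sz.png",b)
```

```text
(no output)
```

View pics/tz.png

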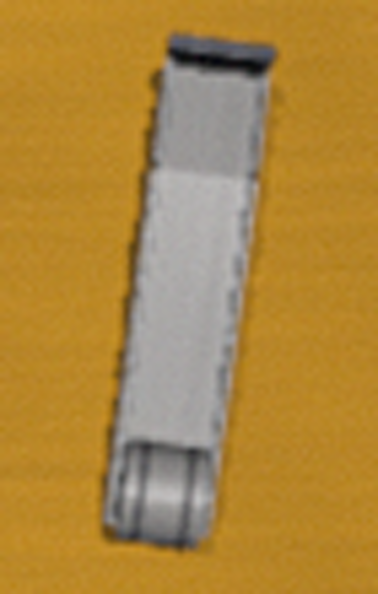

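View pics/sz.png

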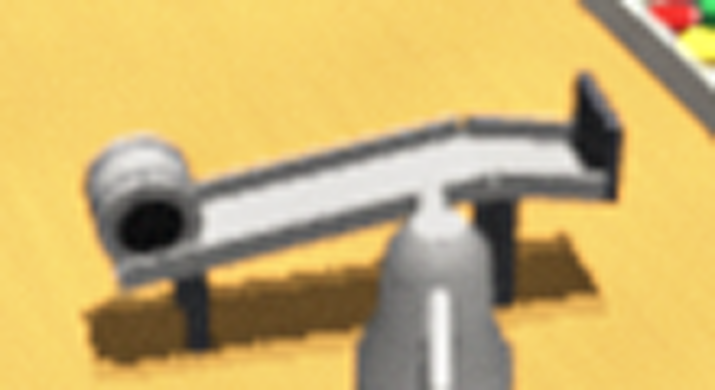

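Top zoom: crest line (157,168)–(250,176), collar centre about (166,493), stop top edge (170,40)–(275,48). Side zoom: wall-top bends at (460,125) and (492,182), stop top corners (585,75) and (618,128), collar centre about (142,195).

```bash
cat > h.py <<'E'
import cv2,numpy as np
from station import ctrl, optics
C={n:optics.get_image(n) for n in("top","side")}
def P(n):
    d=C[n];R=cv2.Rodrigues(np.array(d["rvec"]))[0];K=np.array([[d["fx"],0,d["cx"]],[0,d["fy"],d["cy"]],[0,0,1]])
    return K,R,np.array(d["tvec"],float)
def tri(a,b):
    M=[K@np.c_[R,t] for K,R,t in (P("top"),P("side"))]
    X=cv2.triangulatePoints(M[0],M[1],np.array(a,float).reshape(2,1),np.array(b,float).reshape(2,1));return (X[:3]/X[3]).ravel()
def ray(n,uv,z):
    K,R,t=P(n);d=R.T@np.linalg.inv(K)@np.r_[uv,1];c=-R.T@t;return c+d*(z-c[2])/d[2]
def proj(n,X):
    K,R,t=P(n);p=K@(R@np.array(X,float)+t);return p[:2]/p[2]
tz=lambda u,v:(235+u/5.4-.4,130+v/5.4-.4)
sz=lambda u,v:(205+u/6.5-.4,185+v/6.5-.4)
E
python3 - <<'E'
from h import *
np.set_printoptions(precision=4,suppress=True)
pts=dict(collar=((166,493),(142,195)),crestL=((150,168),(460,125)),crestR=((260,176),(492,182)),stopL=((170,40),(585,75)),stopR=((275,48),(618,128)))
for k,(a,b) in pts.items():
    X=tri(tz(*a),sz(*b));print(k,X,proj("top",X)-tz(*a))
for z in (.05,.06,.07,.08):
    c=ray("top",tz(204,172),z);f=ray("top",tz(166,493),z+.005);s=ray("top",tz(222,42),z+.028)
    h=lambda a:np.degrees(np.arctan2(a[1],a[0]));print(z,c,f,np.linalg.norm((c-f)[:2]),h(c-f),s,np.linalg.norm((s-c)[:2]),h(s-f))
E
```

```text
collar [ 0.4625 -0.0362  0.0788] [-0.0445  0.1519]
crestL [ 0.6244 -0.0326  0.0753] [ 0.0487 -0.1245]
crestR [ 0.6177 -0.0864  0.0779] [-0.1283  0.3224]
stopL [ 0.6852 -0.0433  0.0957] [ 0.0783 -0.1811]
stopR [ 0.6785 -0.0939  0.0974] [-0.1482  0.3371]
0.05 [ 0.624  -0.0606  0.05  ] [ 0.4622 -0.0372  0.055 ] 0.16341003999737408 -8.23055983351046 [ 0.6858 -0.0696  0.078 ] 0.06250649108518257 -8.261020761658049
0.06 [ 0.623 -0.06   0.06 ] [ 0.4625 -0.0368  0.065 ] 0.16212866540151205 -8.23110106902806 [ 0.6843 -0.069   0.088 ] 0.061982011002774305 -8.259178675572343
0.07 [ 0.622  -0.0595  0.07  ] [ 0.4628 -0.0365  0.075 ] 0.160847290820348 -8.231650927947829 [ 0.6828 -0.0684  0.098 ] 0.061457532159249706 -8.257306661963725
0.08 [ 0.621 -0.059  0.08 ] [ 0.4631 -0.0361  0.085 ] 0.15956591625423566 -8.232209618017203 [ 0.6813 -0.0678  0.108 ] 0.06093305458659981 -8.255403985535251
```

Crest at about (0.6225,-0.060,0.068), heading -8.2°, height offset about 15 mm. Distances agree with the drawing: collar at x≈-0.106 (expected -0.105), crest to stop 62 mm (expected about 60). I'll set out now and compute shifts with a helper.

```bash
cat > g.py <<'E'
import sys,numpy as np
from scipy.spatial.transform import Rotation as Rn
from station import ctrl
a=np.radians(-8.24);u=np.array([np.cos(a),np.sin(a),0]);v=np.array([-u[1],u[0],0]);z=np.array([0,0,1.])
O=np.array([.6225,-.0598,.015])-.055*u
T=np.c_[-u,v,-z]
def show(*gs):
    o=ctrl.get_obs();R=Rn.from_rotvec(o["tool_rot"]);p=np.array(o["tool_pos"]);d=p-O
    print("t",round(o["t"],2),"tcp gutter",np.round([d@u,d@v,d[2]],4),"F",np.round(o["contact_force"],2),"open",round(o["opening"],4),"turn",(R.inv()*Rn.from_matrix(T)).as_rotvec().round(4))
    for g in gs: print(g,"shift",np.round(R.inv().apply(O+g[0]*u+g[1]*v+g[2]*z-p),4))
if __name__=="__main__": show(*[tuple(map(float,s.split(","))) for s in sys.argv[1:]])
E
python3 -m jog '[[[-0.039,-0.029,0],[0,0,-0.02]],[[-0.078,-0.058,0],[0,0,-0.04]],[[-0.117,-0.087,0],[0,0,-0.06]],[[-0.156,-0.116,0],[0,0,-0.08]],[[-0.195,-0.146,0],[0,0,-0.109]]]' 0 20
python3 g.py -- -0.175,0,0.2 2>/dev/null || python3 g.py -0.175,0,0.2
```

```text
t: 0.7
tool_pos: [0.3097, 0.4131, 0.2312]
tool_rot: [0.225, 3.133, 0.0]
contact_force: [-0.0, 0.3, 0.7]
opening: 0.0123
grip_force: 0.0
t 0.7 tcp gutter [-0.3223  0.4232  0.2162] F [-0.05  0.26  0.65] open 0.0123 turn [0.0001 0.0002 0.0007]
(-0.175, 0.0, 0.2) shift [-0.147  -0.4233  0.0162]
```

```bash
python3 -m jog '[[[-0.025,-0.042,0],[0,0,0]],[[-0.05,-0.085,0.01],[0,0,0]],[[-0.075,-0.128,0.02],[0,0,0]],[[-0.1,-0.17,0.03],[0,0,0]],[[-0.12,-0.213,0.04],[0,0,0]]]' >/dev/null
python3 -m jog '[[[-0.01,-0.042,0],[0,0,0]],[[-0.015,-0.085,0],[0,0,0]],[[-0.02,-0.128,0],[0,0,0]],[[-0.025,-0.17,0],[0,0,0]],[[-0.027,-0.21,0],[0,0,0]]]'
python3 -m jog '[[[0,0,0],[0,0,0]],[[0,0,0],[0,0,0]]]' >/dev/null
python3 g.py -0.175,0,0.12 -0.175,0,0.048
```

```text
t: 1.7
tool_pos: [0.3931, -0.0268, 0.1914]
tool_rot: [0.228, 3.133, -0.0]
contact_force: [1.4, 0.2, 0.1]
opening: 0.0002
grip_force: 0.0
t 1.9 tcp gutter [-0.1767  0.001   0.1762] F [ 0.1   0.43 -0.44] open -0.0002 turn [ 0.0005 -0.     -0.0036]
(-0.175, 0.0, 0.12) shift [-0.0017 -0.001   0.0562]
(-0.175, 0.0, 0.048) shift [-0.0017 -0.001   0.1282]
```

```bash
python3 -m jog '[[[0,0,0.03],[0,0,0]],[[0,-0.001,0.06],[0,0,0]],[[0,-0.001,0.09],[0,0,0]],[[-0.001,-0.001,0.115],[0,0,0]],[[-0.001,-0.001,0.128],[0,0,0]]]' >/dev/null
python3 -m jog '[[[0,0,0],[0,0,0]],[[0,0,0],[0,0,0]]]' >/dev/null
python3 g.py -0.142,0,0.048
python3 - <<'E'
from h import *
a=C["top"]["image"][130:280,225:315];b=C["side"]["image"][170:245,190:310]
a=cv2.resize(a,None,fx=4,fy=4,interpolation=2);b=cv2.resize(b,None,fx=3.6,fy=3.6,interpolation=2)
b=cv2.copyMakeBorder(b,0,a.shape[0]-b.shape[0],0,0,0);cv2.imwrite("pics/c1.png",np.hstack([a,b])[:, :800])
E
```

```text
t 2.6 tcp gutter [-0.1756  0.0016  0.0486] F [ 0.16 -0.88  0.21] open -0.0 turn [ 0.0002 -0.0002  0.0011]
(-0.142, 0.0, 0.048) shift [-0.0336 -0.0016  0.0006]
```

View pics/c1.png

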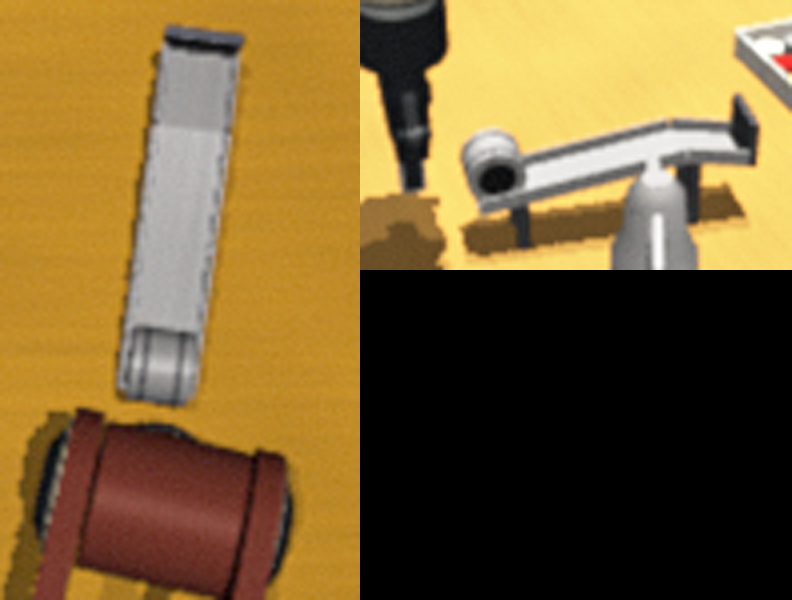

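The side view shows the fingertips at (412,188), about 12 mm below the collar's centre level, and the lateral position is good. I'll raise them about 4 mm and approach.

```bash
python3 -m jog '[[[-0.005,-0.001,-0.002],[0,0,0]],[[-0.010,-0.0015,-0.004],[0,0,0]],[[-0.015,-0.0015,-0.004],[0,0,0]],[[-0.020,-0.0015,-0.005],[0,0,0]],[[-0.024,-0.0015,-0.005],[0,0,0]]]' >/dev/null
python3 g.py
python3 -m jog '[[[-0.004,0,-0.0005],[0,0,0]],[[-0.008,0,-0.001],[0,0,0]],[[-0.012,0,-0.0015],[0,0,0]],[[-0.016,0,-0.002],[0,0,0]],[[-0.020,0,-0.0025],[0,0,0]]]'; python3 g.py
python3 - <<'E'
from h import *
a=C["top"]["image"][130:280,225:315];b=C["side"]["image"][170:245,190:310]
a=cv2.resize(a,None,fx=4,fy=4,interpolation=2);b=cv2.resize(b,None,fx=3.6,fy=3.6,interpolation=2)
b=cv2.copyMakeBorder(b,0,a.shape[0]-b.shape[0],0,0,0);cv2.imwrite("pics/c2.png",np.hstack([a,b])[:, :800])
E
```

```text
t 3.2 tcp gutter [-0.1509 -0.0011  0.0536] F [-0.4  -0.53  0.  ] open 0.0003 turn [-0.      0.0004 -0.0012]
t: 3.7
tool_pos: [0.4377, -0.0341, 0.0707]
tool_rot: [-0.227, -3.133, -0.0]
contact_force: [-1.7, 0.7, 0.5]
opening: 0.0001
grip_force: 0.7
t 3.7 tcp gutter [-0.1316 -0.001   0.0557] F [-1.67  0.73  0.47] open 0.0001 turn [ 0.     -0.0006 -0.001 ]
```

View pics/c2.png

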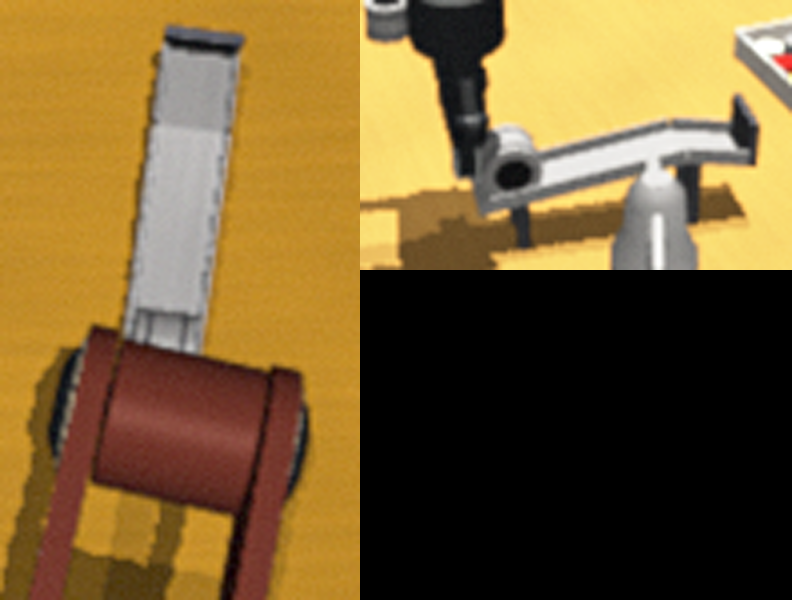

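Contact is made: the collar is off the lip, square in the gutter, with 1.7 N. Pushing uphill.

```bash
for i in 1; do
python3 -m jog '[[[-0.005,0,-0.0007],[0,0,0]],[[-0.010,0,-0.0014],[0,0,0]],[[-0.016,0,-0.0022],[0,0,0]],[[-0.022,0,-0.0031],[0,0,0]],[[-0.028,0,-0.004],[0,0,0]]]' >/dev/null; python3 g.py
python3 -m jog '[[[-0.006,0,-0.0008],[0,0,0]],[[-0.012,0,-0.0017],[0,0,0]],[[-0.018,0,-0.0025],[0,0,0]],[[-0.024,0,-0.0034],[0,0,0]],[[-0.030,0,-0.0042],[0,0,0]]]' >/dev/null; python3 g.py
python3 -m jog '[[[-0.006,0,-0.0008],[0,0,0]],[[-0.012,0,-0.0017],[0,0,0]],[[-0.018,0,-0.0025],[0,0,0]],[[-0.024,0,-0.0034],[0,0,0]],[[-0.030,0,-0.0042],[0,0,0]]]' >/dev/null; python3 g.py
done
python3 - <<'E'
from h import *
a=C["top"]["image"][130:280,225:315];b=C["side"]["image"][170:245,190:310]
a=cv2.resize(a,None,fx=4,fy=4,interpolation=2);b=cv2.resize(b,None,fx=3.6,fy=3.6,interpolation=2)
b=cv2.copyMakeBorder(b,0,a.shape[0]-b.shape[0],0,0,0);cv2.imwrite("pics/c3.png",np.hstack([a,b])[:, :800])
E
```

```text
t 4.3 tcp gutter [-0.103  -0.0011  0.0599] F [-1.25 -0.35  0.96] open -0.0003 turn [-0.      0.0001 -0.001 ]
t 4.8 tcp gutter [-0.0731 -0.0011  0.0641] F [-1.11  0.16  1.16] open 0.0002 turn [-0.     0.    -0.001]
t 5.3 tcp gutter [-0.0431 -0.0011  0.0683] F [-1.63  0.47  1.7 ] open -0.0002 turn [ 0.      0.0001 -0.0011]
```

View pics/c3.png

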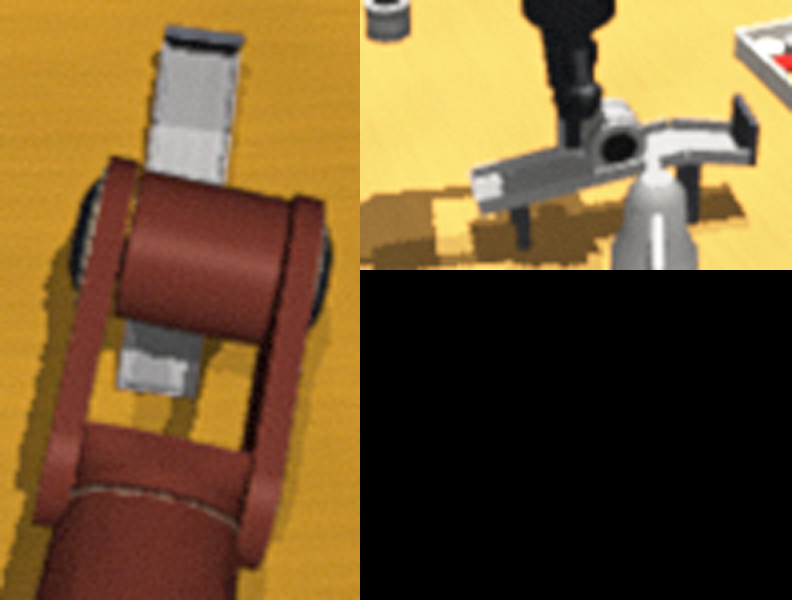

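The collar is square at side-crop (615,145), about 60 mm short of the crest. I'll go on, slower near the crest.

```bash
python3 -m jog '[[[-0.006,0,-0.0008],[0,0,0]],[[-0.012,0,-0.0017],[0,0,0]],[[-0.018,0,-0.0025],[0,0,0]],[[-0.024,0,-0.0034],[0,0,0]],[[-0.030,0,-0.0042],[0,0,0]]]' >/dev/null; python3 g.py
python3 -m jog '[[[-0.005,0,-0.0007],[0,0,0]],[[-0.010,0,-0.0014],[0,0,0]],[[-0.014,0,-0.002],[0,0,0]],[[-0.018,0,-0.0025],[0,0,0]],[[-0.022,0,-0.003],[0,0,0]]]' >/dev/null; python3 g.py
python3 -m jog '[[[-0.003,0,0],[0,0,0]],[[-0.006,0,0],[0,0,0]],[[-0.009,0,0],[0,0,0]],[[-0.012,0,0],[0,0,0]],[[-0.015,0,0],[0,0,0]]]' >/dev/null; python3 g.py
python3 - <<'E'
from h import *
a=C["top"]["image"][130:280,225:315];b=C["side"]["image"][170:245,190:310]
a=cv2.resize(a,None,fx=4,fy=4,interpolation=2);b=cv2.resize(b,None,fx=3.6,fy=3.6,interpolation=2)
b=cv2.copyMakeBorder(b,0,a.shape[0]-b.shape[0],0,0,0);cv2.imwrite("pics/c4.png",np.hstack([a,b])[:, :800])
E
```

```text
t 5.9 tcp gutter [-0.0131 -0.0012  0.0725] F [-1.47  0.69  2.13] open -0.0003 turn [-0.      0.0001 -0.001 ]
t 6.4 tcp gutter [ 0.0086 -0.0012  0.0754] F [-2.22  0.19  1.32] open -0.0001 turn [ 0.     -0.0002 -0.001 ]
t 6.9 tcp gutter [ 0.0237 -0.0012  0.0754] F [ 0.19  0.74 -0.59] open -0.0001 turn [-0.      0.0005 -0.0009]
```

View pics/c4.png

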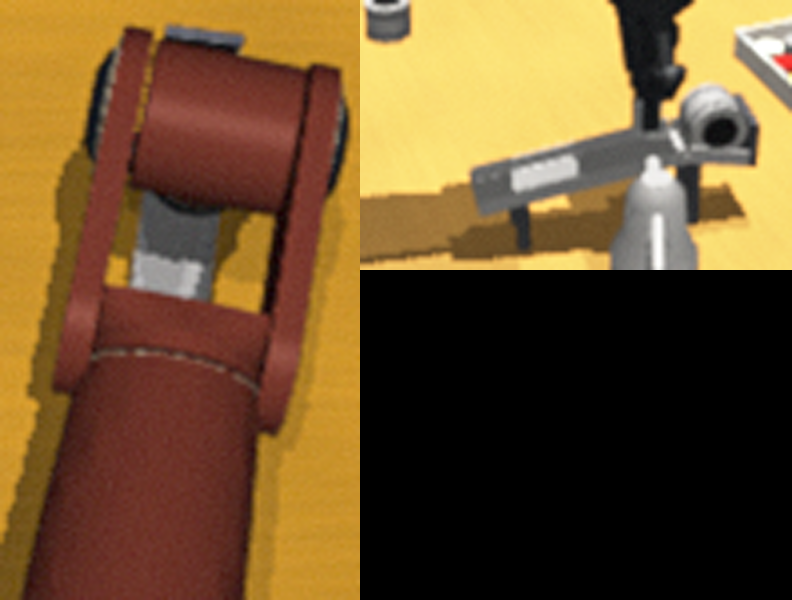

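The collar has rolled over the crest against the stop (side-crop (712,120)), clear of the fingers. Backing off downhill and up, then a check.

```bash
python3 -m jog '[[[0.01,0,-0.005],[0,0,0]],[[0.03,0,-0.015],[0,0,0]],[[0.06,0,-0.035],[0,0,0]],[[0.09,0,-0.06],[0,0,0]],[[0.12,0,-0.09],[0,0,0]]]' >/dev/null
python3 -m jog '[[[0.03,0,-0.01],[0,0,0]],[[0.06,0,-0.02],[0,0,0]],[[0.09,0,-0.03],[0,0,0]],[[0.09,0,-0.03],[0,0,0]],[[0.09,0,-0.03],[0,0,0]]]' >/dev/null
python3 -m jog '[[[0,0,0],[0,0,0]],[[0,0,0],[0,0,0]],[[0,0,0],[0,0,0]],[[0,0,0],[0,0,0]],[[0,0,0],[0,0,0]]]' >/dev/null
python3 g.py
python3 - <<'E'
from h import *
from g import O,u,z
S=O+.086*u+.072*z;print("seat px",[((proj("top",S)-(225,130))*4).round(),((proj("side",S)-(190,170))*3.6+(360,0)).round()])
a=C["top"]["image"][130:280,225:315];b=C["side"]["image"][170:245,190:310]
a=cv2.resize(a,None,fx=4,fy=4,interpolation=2);b=cv2.resize(b,None,fx=3.6,fy=3.6,interpolation=2)
b=cv2.copyMakeBorder(b,0,a.shape[0]-b.shape[0],0,0,0);cv2.imwrite("pics/c5.png",np.hstack([a,b])[:, :800])
E
```

```text
t 8.5 tcp gutter [-0.1866 -0.001   0.1951] F [-0.1   0.83  0.27] open 0.0002 turn [ 0.0001 -0.0009 -0.0009]
seat px [array([197.,  76.]), array([713., 122.])]
```

View pics/c5.png

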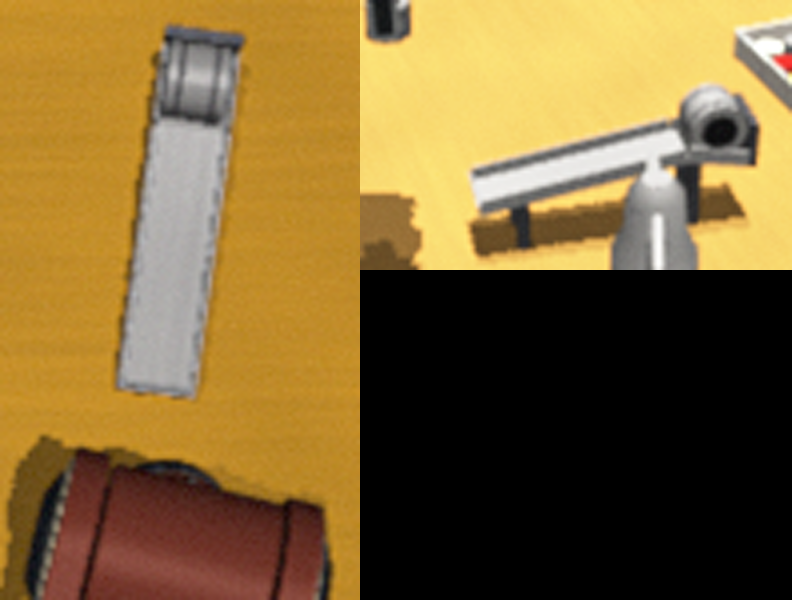

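The collar is seated square against the stop: centre at top (196,79) and side (713,120), where the seat projects to (197,76) and (713,122). The arm is clear of it.

```bash
python3 -c "
from station import job
print(job.finish_job())"
```

```text
the job is handed in; nothing more can be done
None
```

The collar was pushed over the crest and sits square in the seat against the stop; the arm has backed off clear, the bystanders were left alone, and the job was handed in at about 8.5 s (no verdict came back).

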